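# Restock a packed refill rack and re-arm its keeper bar

## Robot

A 7-joint arm with a two-finger parallel gripper is mounted at the origin on a cart in front of the work surface, level with it; the furniture and walls round the work are solid. World frame = base frame: x ahead of the robot, y to its left, z up, the work surface at z = 0. Lengths are in m, angles in rad, forces in N, time in s.
With the tool pointing down it reaches from about 0.4 to 0.9 m from the base axis. Payload 5.5 kg.
Tool frame: the origin (TCP) lies midway between the tips of the shut fingers; the grasp point (between the pads) lies 19 mm behind it (manip.grip_depth is the distance from the TCP to the grasp point, in m); z points along the fingers, x is the direction in which the jaws open and shut, and the axes are right-handed (so a half turn about z gives the same grasp; the last joint's range is limited). The gripper opens to 92 mm and grips with 3 to 60 N. Pads are 19 mm wide; open, the fingers measure 130 mm over their backs; the gripper's body (75 mm by 190 mm) begins 47 mm behind the grasp point.
Start: joints at [1.541, 0.501, -0.427, 1.55, 0.221, 1.138, -0.21], TCP at [0.188, -0.622, 0.201] pointing down, gripper open.
Joint ranges: [-2.88, 2.88], [-0.31, 2.03], [-1.54, 1.56], [0.2, 2.42], [-1.41, 4.55], [0.19, 2.02], [-2.57, 2.57]. Speed limits (rad/s): [2.57, 2.57, 3.14, 3.14, 3.14, 3.14, 3.14].

## Interface

Orientations are given as a unit quaternion [x, y, z, w].
In Python, from bench import manip, effector, viewer gives the robot as it stands. Calls block until the motion is done:
- manip.move_pose(position, orientation): joint-space move of the TCP to a pose.
- manip.servo_line(position, ori=None, vel=0.15): straight line of the TCP; ori=None keeps the orientation; vel is the mean speed in m/s.
- manip.movej(angles): joint-space move.
- effector.open_jaws() and effector.close(f_grip=None): open the fingers fully, or close them until they stop; f_grip is the grip in N (None keeps the last).
- manip.sleep(seconds).
- manip.solve_ik(position, orientation): joint angles nearest the present ones, or None.
- viewer.get_image(name): name is "scene" or "top" or "wrist"; returns the picture (384x512x3 uint8, red, green, blue); there is no depth.
- viewer.get_calibration(name): a dict with "vfov" (degrees; the focal length in pixels is half the picture's height over the tangent of half this angle, whatever the lens; pixels are square), "cx", "cy" (the principal point, pixels), "eye" and "attitude" of the camera in the world. Camera axes: x right, y down, z forward; pixel columns grow to the right and rows downward; lengths in m; the calibration is good to about 2 mm. A picture is of the moment at which its call begins: read the wrist's pose just before it. get_calibration takes no time and is no camera call; for the wrist camera it gives the pose at the moment of the call.
A pose or a line that the arm cannot do raises manip.PlanningError and nothing moves.
- manip.hand_in(): hands the job in, once; it reports no verdict.
Readings, each from a call of its own:
- manip.current_clock(): time.
- manip.current_q(): joint angles.
- manip.current_joint_velocities(): joint speeds.
- manip.current_tau(): joint torques, N m.
- manip.current_tool_pos(): TCP position.
- manip.current_tcp_rot(): TCP orientation.
- manip.current_force(): force on the tool from outside, world axes, zero at the start.
- manip.current_wrist_torque(): the same for the moment, N m.
- manip.current_finger_gap(): finger opening in m.
Only numpy, scipy, OpenCV 4.12 (cv2) and the standard library are available. Lean on these libraries where they do the work, as an engineer would, in place of code of your own. Each camera call takes 0.05 s, during which the arm holds its last target.

## Task

Restock the wooden rack with the coral-lidded refill pack that stands on the worktop: press the yellow thumb pad of the catch so that the sprung keeper bar swings up, then push the pack into the packed row, upright on its base like the others and fully home against the rack's back, nudging its neighbours apart without toppling any (any place in the row will do). Then swing the keeper bar down by its yellow tongue until the catch holds it again, so that the spinning washer cannot walk the packs out. Leave the green tin, the candle and the little wax pot beside the rack where they are.

Things in the scene. Friction and masses are not known exactly. Their poses are not given: they have to be found in the camera images.
- rack: Fixed plywood rack, open at the front (-x) and top. Origin: on the worktop under the middle of its bay; x to its back, y to its left. Bay: floor 12 mm up, front edge at x = -72 mm; side walls' inner faces at y = +-103 mm, 9 mm thick, 92 mm high; inner face of the back at x = +69 mm, 112 mm high. A pack that is home has its origin at x = 0 to +4 mm, its front face near x = -62 mm.
- row_middle (a point): Middle of the bay's floor. The row holds four loose packs and has room for a fifth with 26 mm of play in all; at the start that play is spread over the row: the widest gap between two packs is 23 to 30 mm, the next to the walls about 5 mm. A pack enters a gap by wedging its neighbours a few mm apart with its rounded edges; they slide on the floor.
- keeper (a joint): Keeper bar's hinge, rad: 0 = down (about 0.01 when held by the catch; can be pushed to -0.06), grows as it swings up; freed, a light spring lifts it to 1.25. A bail of 8 mm dark rod: two arms outside the side walls (y = +-122 mm) and a cross rod in front of the packs, when down at rack x = -85, z = 70 mm, when open at x = +19, z = 208 mm. It takes 1 to 2 N to swing down, up to about 6 N to snap in.
- keeper_hinge (a point): Middle of the keeper bar's pivot axis, at rack (55, 0, 78) mm; the axis lies along rack y.
- keeper_tongue (a point): Grip point on the keeper bar's yellow tongue, a tab 16 mm wide (along rack y) and 6 mm thick that sticks 42 mm out from the middle of the cross rod; this point is 26 mm out from the rod's axis, 166 mm from the pivot axis, at rack (-111, 0, 70) mm when down. The tongue points forward (-x) when the bar is down and nearly straight up when it is open.
- catch (a joint): Hinge of the catch, rad: 0 = at rest, hook over the keeper's cross rod; grows to 0.36 as its thumb pad is pressed; it frees the bar at about 0.2. A spring returns it: 1 to 2 N at the pad at first, 3 N fully down. The bar, pushed down, rides over the hook's sloped nose and snaps in under it.
- catch_pad (a point): Middle of the top of the catch's yellow thumb pad, 34 mm (x) by 26 mm (y), in front of the rack's right wall, at rack (-147, -110, 51) mm. Press it straight down, up to 19 mm; it turns about an axis along rack y, 57 mm behind this point and 11 mm below it. Behind the pad the hook rises to z = 101 mm, at rack x = -106 to -82 mm, y = -102 to -118 mm: carry things over or past it.
- pack_coral: Refill pack to put in: rigid white box with a coral (orange-red) lid band, 130 (x) by 36 (y) by 105 mm (z), upright edges rounded to 12 mm, about 0.12 kg. Origin: middle of its underside. It stands on its base on the worktop, left or right of the rack. Either end may enter first. Gripped in its last 30 mm, the rest can enter while the fingers stay in front of the neighbours.
- pack_blue: Pack with a blue lid band in the rack's row, same size, shape and origin as the coral one, loose, standing on the rack's floor; which place in the row it has varies.
- pack_green: Pack with a sage green lid band in the rack's row, same size, shape and origin as the coral one, loose, standing on the rack's floor; which place in the row it has varies.
- pack_sand: Pack with a sand-coloured lid band in the rack's row, same size, shape and origin as the coral one, loose, standing on the rack's floor; which place in the row it has varies.
- pack_grey: Pack with a dark grey lid band in the rack's row, same size, shape and origin as the coral one, loose, standing on the rack's floor; which place in the row it has varies.
- sewing_tin: Bystander: green tin box, 93 x 133 x 55 mm, origin in the middle of its underside; it stands on the other side of the rack from the coral pack.
- candle_jar: Bystander: green candle in a glass, 76 mm wide, 90 mm tall, origin in the middle of its underside.
- wax_pot: Bystander: low round pot with a tan lid, 62 mm wide, 35 mm tall, origin in the middle of its underside.

How it is judged:
By the outcome, as a careful person would: the job done as asked, in the order asked, and still so for the second after the job is handed in, with the robot touching nothing.
It also fails if it takes over 72 s, if anything falls off the work surface, if the arm or the gripper's body presses on something with over 40 N, if the wrist force passes 120 N, or if a joint passes its speed limit or range.

## Working session

There is one attempt and no reset: what is moved stays moved. The work goes in short steps, each a Python script; the robot and the scene stay as the last script left them, time stands still between calls to the robot, and variables do not carry over. Pictures are saved under pics/ and viewed, and the job is handed in when it is done.

```bash
ls; mkdir -p pics; python3 - <<'E'
from bench import manip, effector, viewer
import cv2
for n in ["scene","top","wrist"]:
    c=viewer.get_calibration(n); print(n,c)
    cv2.imwrite(f"pics/{n}0.png",viewer.get_image(n)[:,:,::-1])
print(manip.current_clock(),manip.current_tool_pos(),manip.current_tcp_rot(),manip.grip_depth)
E
```

```text
pics
scene {'vfov': 51.59252327405872, 'cx': 256.65052232012516, 'cy': 188.64769906025796, 'eye': array([ 0.67693118, -0.71595973,  1.1133735 ]), 'attitude': array([ 0.95106821,  0.05897393, -0.02509931, -0.30226042])}
top {'vfov': 56.53410146447247, 'cx': 257.58263953666943, 'cy': 187.47980225888696, 'eye': array([ 0.49337818, -0.01933791,  1.02840253]), 'attitude': array([-0.70388169,  0.70882991, -0.02723501,  0.03699978])}
wrist {'vfov': 68.07096313158375, 'cx': 252.7091963070032, 'cy': 190.4721909555059, 'eye': array([ 0.26535719, -0.59760608,  0.38340182]), 'attitude': array([ 0.793638  , -0.58923329, -0.09093583,  0.12113431])}
0.15 [ 0.18739202 -0.6217889   0.20011059] [ 8.02701620e-01 -5.96380344e-01 -6.07038339e-04 -4.75443554e-04] 0.0188
```

View pics/scene0.png

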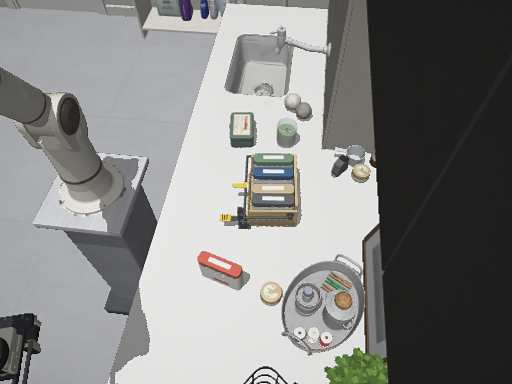

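View pics/top0.png

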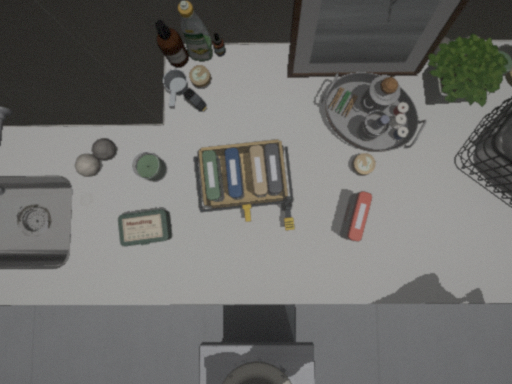

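View pics/wrist0.png

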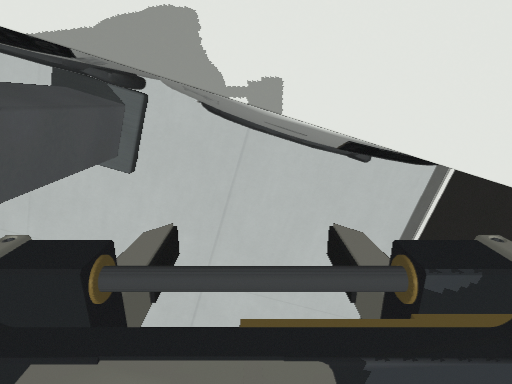

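The scene and top views show the rack near top px (243,175), with the coral pack to its right at (360,216), the tongue at (247,212) and the pad at (288,223). The tin is at (144,227), the candle at (149,166) and the pot at (363,164). I'll enlarge these next.

```bash
python3 - <<'E'
import cv2
t=cv2.imread("pics/top0.png"); s=cv2.imread("pics/scene0.png")
cv2.imwrite("pics/top0a.png",cv2.resize(t[130:240,185:305],None,fx=6.5,fy=5.4 if 0 else 5.4,interpolation=cv2.INTER_CUBIC)) if 0 else None
cv2.imwrite("pics/top0a.png",cv2.resize(t[135:235,190:300],None,fx=6,fy=6,interpolation=cv2.INTER_CUBIC))
cv2.imwrite("pics/top0b.png",cv2.resize(t[180:255,330:390],None,fx=8,fy=8,interpolation=cv2.INTER_CUBIC)[:600])
cv2.imwrite("pics/scene0a.png",cv2.resize(s[145:235,215:305],None,fx=6,fy=6,interpolation=cv2.INTER_CUBIC))
cv2.imwrite("pics/scene0b.png",cv2.resize(s[245:295,190:250],None,fx=8,fy=8,interpolation=cv2.INTER_CUBIC))
E
```

```text
(no output)
```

View pics/top0a.png

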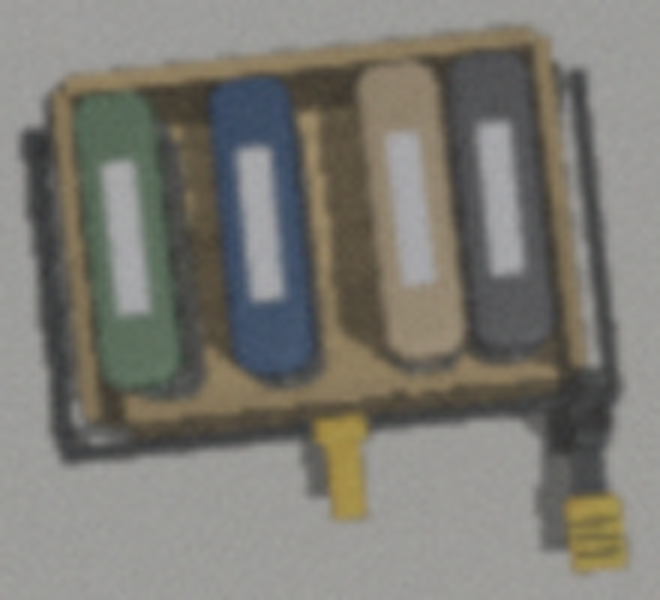

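View pics/top0b.png

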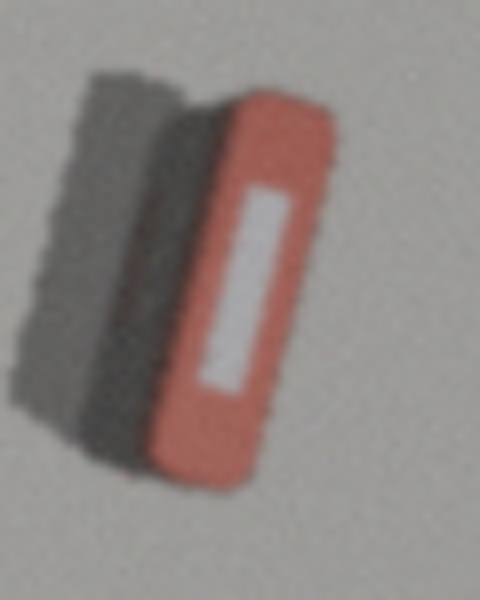

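View pics/scene0a.png

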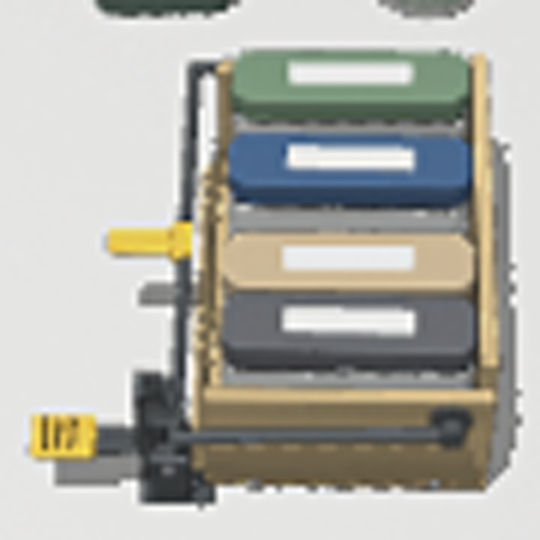

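View pics/scene0b.png

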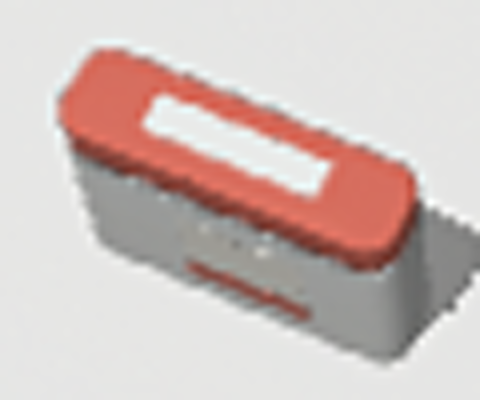

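```bash
cat > h.py <<'E'
from bench import manip, effector, viewer
import numpy as np, cv2
from scipy.spatial.transform import Rotation as R
def ray(c,u,v):
    f=192/np.tan(np.radians(c['vfov']/2))
    d=R.from_quat(c['attitude']).apply([(u-c['cx'])/f,(v-c['cy'])/f,1.]); return np.array(c['eye']),d
def atz(c,uv,z):
    o,d=ray(c,*uv); return o+d*(z-o[2])/d[2]
def tri(obs):
    A=np.zeros((3,3));b=np.zeros(3);L=[]
    for c,uv in obs:
        o,d=ray(c,*uv);d=d/np.linalg.norm(d);P=np.eye(3)-np.outer(d,d);A+=P;b+=P@o;L.append((o,P))
    x=np.linalg.solve(A,b); return x,max(np.linalg.norm(P@(x-o)) for o,P in L)
def proj(c,p):
    f=192/np.tan(np.radians(c['vfov']/2)); q=R.from_quat(c['attitude']).inv().apply(np.array(p)-c['eye'])
    return np.array([q[0]/q[2]*f+c['cx'],q[1]/q[2]*f+c['cy']])
E
cat > m1.py <<'E'
from h import *
ct=viewer.get_calibration("top");cs=viewer.get_calibration("scene")
T=lambda x,y:((x+.5)/6-.5+190,(y+.5)/6-.5+135)
S=lambda x,y:((x+.5)/6-.5+215,(y+.5)/6-.5+145)
T2=lambda x,y:((x+.5)/8-.5+330,(y+.5)/8-.5+180)
S2=lambda x,y:((x+.5)/8-.5+190,(y+.5)/8-.5+245)
pts=dict(pad=((596,534),(64,436)),tip=((350,518),(106,240)),green=((126,237),(350,73)),blue=((260,224),(350,157)),sand=((411,208),(348,257)),grey=((499,199),(348,320)))
for k,(a,b) in pts.items():
    x,e=tri([(ct,T(*a)),(cs,S(*b))]); print(k,x.round(4),round(e,4))
Q=[((252,183),(332,163)),((292,192),(316,196)),((240,393),(142,127)),((198,383),(157,95))]
C=[]
for a,b in Q+[((245,288),(237,145))]:
    x,e=tri([(ct,T2(*a)),(cs,S2(*b))]); print('coral',x.round(4),round(e,4));C.append(x)
d=(C[0]+C[1]-C[2]-C[3]);print('yaw',np.degrees(np.arctan2(d[1],d[0])))
# top-only at known heights
for k,z in dict(pad=.051,tip=.07,green=.117,blue=.117,sand=.117,grey=.117).items(): print(k,atz(ct,T(*pts[k][0]),z).round(4),atz(cs,S(*pts[k][1]),z).round(4))
E
python3 m1.py
```

```text
pad [ 0.4839 -0.0907  0.0493] 0.0007
tip [0.4907 0.0198 0.0733] 0.0005
green [0.6117 0.1136 0.1187] 0.0001
blue [0.6173 0.0562 0.1186] 0.0003
sand [ 0.6233 -0.0086  0.1191] 0.0
grey [ 0.6272 -0.0463  0.1176] 0.0001
coral [ 0.537  -0.2726  0.1071] 0.0002
coral [ 0.5338 -0.2853  0.1074] 0.0
coral [ 0.4697 -0.2669  0.1062] 0.0
coral [ 0.4726 -0.2539  0.1053] 0.0003
coral [ 0.5033 -0.2695  0.1061] 0.0002
yaw -16.087358786064545
pad [ 0.4832 -0.0907  0.051 ] [ 0.485  -0.0915  0.051 ]
tip [0.4912 0.02   0.07  ] [0.4896 0.022  0.07  ]
green [0.6121 0.1139 0.117 ] [0.6115 0.115  0.117 ]
blue [0.6172 0.0563 0.117 ] [0.6175 0.0576 0.117 ]
sand [ 0.6236 -0.0086  0.117 ] [ 0.6232 -0.0071  0.117 ]
grey [ 0.6272 -0.0464  0.117 ] [ 0.6273 -0.0459  0.117 ]
```

```bash
cat >> h.py <<'E'
def ori(psi,t,flip=1):
    M=np.array([[0,-flip,0],[-flip*np.cos(t),0,-flip*np.sin(t)],[np.sin(t),0,-np.cos(t)]]).T
    return (R.from_euler('z',psi)*R.from_matrix(M)).as_quat()
class Rack:
    def __init__(s,o,psi): s.o=np.array([*o,0.]) ; s.psi=psi; s.R=R.from_euler('z',psi)
    def w(s,p): return s.o+s.R.apply(np.array(p,float))
    def l(s,p): return s.R.inv().apply(np.array(p)-s.o)
E
python3 - <<'E'
from h import *
k=Rack((.617,.0327),np.radians(6)); d=np.radians
print(manip.current_q().round(2))
for n,p,t in [("pad",(-157,-110,40),30),("padhov",(-157,-110,90),30),("ins0",(-200,-8,60),25),("ins1",(-80,-8,60),25),("push",(-64,-8,50),25),("open",(5,0,215),-10),("open2",(5,0,215),10),("dn",(-111,0,50),10),("dn",(-111,0,45),-10),("dn",(-111,0,50),25)]:
    for f in (1,-1):
        q=manip.solve_ik(k.w(np.array(p)/1e3),ori(k.psi,d(t),f)); print(n,t,f,None if q is None else np.round(q,2))
for z in (.06,.2):
  for f in (1,-1):
    q=manip.solve_ik((.44,-.25,z),ori(d(-16),d(25),f)); print("coral",z,f,None if q is None else np.round(q,2))
q=manip.solve_ik((.5,.0,.3),ori(d(6),0,1)); print("view",None if q is None else np.round(q,2))
E
```

```text
[ 1.54  0.5  -0.43  1.55  0.22  1.14 -0.21]
pad 30 1 None
pad 30 -1 None
padhov 30 1 None
padhov 30 -1 None
ins0 25 1 None
ins0 25 -1 None
ins1 25 1 [-0.58  0.35  0.57  2.36 -1.4   0.21 -0.19]
ins1 25 -1 [ 0.52  0.38 -0.66  2.33  1.29  0.21  0.39]
push 25 1 [-1.13  1.22  1.52  2.34  4.49  1.2  -0.15]
push 25 -1 [ 0.96  0.78 -1.26  2.29  1.59  0.69  0.28]
open -10 1 [ 0.5   0.74 -0.99  1.42  0.55  1.48 -1.97]
open -10 -1 [ 0.49  0.73 -0.97  1.42  0.53  1.47  1.18]
open2 10 1 [ 0.78  0.56 -1.18  1.77  0.64  1.04 -2.07]
open2 10 -1 [ 0.83  0.64 -1.3   1.77  0.75  1.1   1.  ]
dn 10 1 [ 0.59  0.47 -0.8   2.17  0.68  0.55 -2.16]
dn 10 -1 [ 0.8   0.61 -1.08  2.17  0.94  0.69  0.77]
dn -10 1 [ 0.52  0.7  -0.82  1.85  0.56  1.04 -2.04]
dn -10 -1 [ 0.55  0.73 -0.87  1.85  0.6   1.06  1.08]
dn 25 1 None
dn 25 -1 [ 0.49  0.36 -0.64  2.4   1.56  0.2   0.09]
coral 0.06 1 [ 0.31  0.28  0.27  2.41 -1.38  0.19  0.04]
coral 0.06 -1 [ 1.51  0.51 -1.09  2.38  1.39  0.33  0.56]
coral 0.2 1 [ 1.39 -0.01 -0.82  2.27 -0.29  0.48 -1.05]
coral 0.2 -1 [ 1.3  -0.02 -0.73  2.27 -0.29  0.48  2.08]
view [ 1.01  0.32 -1.27  1.78  0.32  1.28 -1.81]
```

```bash
python3 - <<'E'
from h import *
k=Rack((.617,.0327),np.radians(6)); d=np.radians
for n,p,t in [("padhov",(-155,-117,110),0),("pad",(-155,-117,35),0),("padt",(-155,-117,35),8),("ins0",(-260,-8,62),0),("ins1",(-80,-8,62),0),("push",(-64,-8,60),0),("push",(-64,-8,60),10),("view",(0,0,300),0),("open",(5,0,215),-10),("open2",(5,0,215),0),("dn",(-111,0,50),0)]:
    q=manip.solve_ik(k.w(np.array(p)/1e3),ori(k.psi,d(t),-1)); print(n,t,None if q is None else np.round(q,2))
for z in (.05,.2):
    q=manip.solve_ik((.44,-.25,z),ori(d(-16),d(0),-1)); print("coral",z,None if q is None else np.round(q,2))
E
```

```text
padhov 0 [ 1.05  0.56 -1.13  2.02  0.63  0.96  1.27]
pad 0 [ 0.86  0.6  -0.88  2.07  0.66  0.78  1.25]
padt 8 [ 0.82  0.48 -0.75  2.19  0.59  0.52  1.33]
ins0 0 [ 1.    0.46 -1.21  2.33  0.65  0.75  0.99]
ins1 0 [ 0.55  0.6  -0.81  1.93  0.57  0.86  1.11]
push 0 [ 0.55  0.63 -0.82  1.89  0.59  0.88  1.1 ]
push 10 [ 0.53  0.5  -0.74  2.06  0.62  0.6   1.07]
view 0 [ 0.75  0.71 -1.37  1.5   0.69  1.5   1.05]
open -10 [ 0.49  0.73 -0.97  1.42  0.53  1.47  1.18]
open2 0 [ 0.64  0.65 -1.1   1.59  0.6   1.27  1.12]
dn 0 [ 0.55  0.57 -0.8   2.01  0.57  0.8   1.09]
coral 0.05 [ 1.19  0.62 -0.92  2.01  0.67  0.84  1.18]
coral 0.2 [ 1.36  0.41 -1.1   1.89  0.41  1.09  1.39]
```

```bash
python3 - <<'E'
from h import *
k=Rack((.617,.0327),np.radians(6))
manip.move_pose(k.w((-.03,-.04,.28)),ori(k.psi,0,-1))
c=viewer.get_calibration("wrist"); im=viewer.get_image("wrist")
np.save("w1.npy",np.array([c['vfov'],c['cx'],c['cy'],*c['eye'],*c['attitude']]))
cv2.imwrite("pics/w1.png",im[:,:,::-1]); print(manip.current_clock(),manip.current_tool_pos(),c['eye'])
cv2.imwrite("pics/w1a.png",cv2.resize(im[:,:,::-1],(800,600),interpolation=cv2.INTER_CUBIC))
E
```

```text
2.8083 [ 0.59140377 -0.0114688   0.27970591] [ 0.51137898 -0.01869313  0.46313074]
```

View pics/w1a.png

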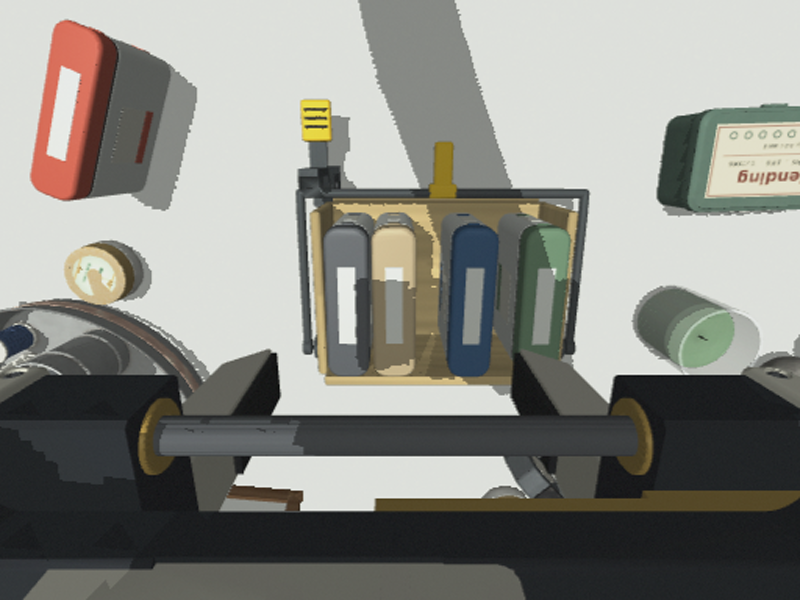

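The wrist view (800x600) shows the cross rod at row 193 from x=303 to 585, the pad at (316,120) and the tongue tip at (444,142). The widest gap is between sand and blue, and the coral label is at (64,113). I'll crop it for finer reading.

```bash
python3 - <<'E'
import cv2
t=cv2.imread("pics/w1.png")
cv2.imwrite("pics/w1b.png",cv2.resize(t[55:250,185:385],None,fx=3.9,fy=3,interpolation=cv2.INTER_CUBIC) if 0 else cv2.resize(t[55:250,185:385],None,fx=3,fy=3,interpolation=cv2.INTER_CUBIC))
cv2.imwrite("pics/w1c.png",cv2.resize(t[5:140,10:110],None,fx=4,fy=4,interpolation=cv2.INTER_CUBIC))
E
```

```text
(no output)
```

View pics/w1b.png

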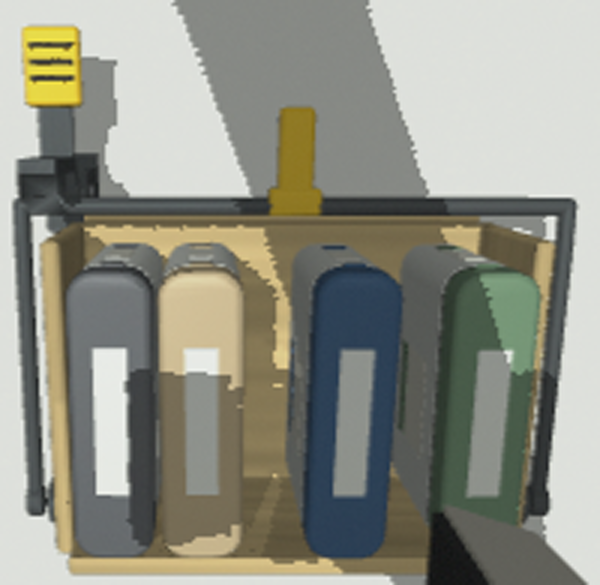

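View pics/w1c.png

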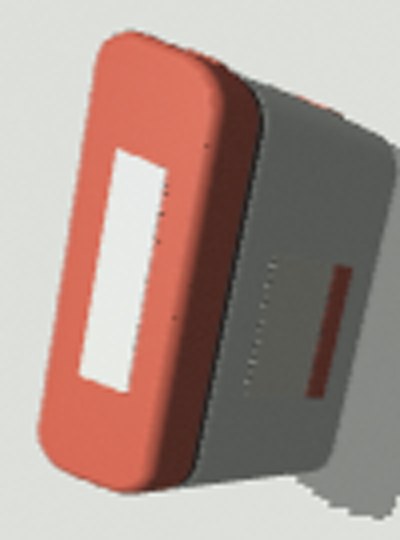

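```bash
cat > m2.py <<'E'
from h import *
from scipy.optimize import least_squares
a=np.load("w1.npy");cw=dict(vfov=a[0],cx=a[1],cy=a[2],eye=a[3:6],attitude=a[6:])
ct=viewer.get_calibration("top");cs=viewer.get_calibration("scene")
W=lambda x,y:((x+.5)/3-.5+185,(y+.5)/3-.5+55)
W2=lambda x,y:((x+.5)/4-.5+10,(y+.5)/4-.5+5)
T=lambda x,y:((x+.5)/6-.5+190,(y+.5)/6-.5+135)
S=lambda x,y:((x+.5)/6-.5+215,(y+.5)/6-.5+145)
T2=lambda x,y:((x+.5)/8-.5+330,(y+.5)/8-.5+180)
S2=lambda x,y:((x+.5)/8-.5+190,(y+.5)/8-.5+245)
obs=[((-85,-122,70),cw,W(22,207)),((-85,122,70),cw,W(568,207)),((-147,-110,51),cw,W(52,66)),((-127,0,70),cw,W(297,108)),
((-147,-110,51),ct,T(596,534)),((-127,0,70),ct,T(350,518)),((-147,-110,51),cs,S(64,436)),((-127,0,70),cs,S(106,240))]
wt=[1,1,1,1,.6,.6,.6,.6]; wt=[w*(1.5 if i<4 else 3)/ (1.5) for i,w in enumerate(wt)]
def res(p):
    k=Rack(p[:2],p[2]); return np.concatenate([w*(proj(c,k.w(np.array(q)/1e3)+[0,0,p[3]])-uv) for (q,c,uv),w in zip(obs,wt)])
r=least_squares(res,[.617,.033,.1,0]); print(r.x,r.fun.round(1)); k=Rack(r.x[:2],r.x[2])
print("psi deg",np.degrees(k.psi))
L=dict(grey=[(91,348),(128,348),(128,496),(91,497)],sand=[(184,348),(219,348),(219,495),(184,495)],blue=[(340,350),(376,350),(366,497),(333,497)],green=[(477,351),(514,351),(503,497),(468,497)])
tops=dict(green=((126,237),(350,73)),blue=((260,224),(350,157)),sand=((411,208),(348,257)),grey=((499,199),(348,320)))
for n,c in L.items():
    m=np.mean(c,0); x,e=tri([(cw,W(*m)),(ct,T(*tops[n][0])),(cs,S(*tops[n][1]))])
    P=[k.l(atz(cw,W(*q),.117)) for q in c]; d=P[2]+P[3]-P[0]-P[1]
    print(n,(k.l(x)*1e3).round(1),round(e*1e3,1),'wristonly',(np.mean(P,0)*1e3).round(1),'yaw rel',np.degrees(np.arctan2(d[1],d[0])).round(1))
cc=[(117,148),(166,168),(128,393),(79,374)]
tq=[(198,383),(240,393),(292,192),(252,183)]; sq=[(157,95),(142,127),(316,196),(332,163)]
X=[tri([(cw,W2(*p)),(ct,T2(*q)),(cs,S2(*s))]) for p,q,s in zip(cc,tq,sq)]
for x,e in X: print('coral',x.round(4),round(e,4))
x=np.array([x for x,e in X]); d=x[2]+x[3]-x[0]-x[1]; print(x.mean(0),np.degrees(np.arctan2(d[1],d[0])))
E
python3 m2.py
```

```text
[0.6190387  0.03357746 0.10561799 0.00091999] [ 0.6  0.2 -0.1 -0.3 -0.7 -1.   0.4 -0.1  0.3 -0.5 -0.1 -0.7 -0.2 -0.3
  1.   0.5]
psi deg 6.051464989696578
grey [-1.000e-01 -8.090e+01  1.191e+02] 0.8 wristonly [  2.2 -81.7 117. ] yaw rel -2.0
sand [ -0.  -42.4 119.3] 0.3 wristonly [  2.  -42.3 117. ] yaw rel -0.2
blue [  0.8  22.4 119.3] 0.6 wristonly [  3.   22.7 117. ] yaw rel -0.3
green [  1.3  80.2 119.2] 0.4 wristonly [  3.4  81.2 117. ] yaw rel 1.8
coral [ 0.4731 -0.2562  0.1147] 0.0046
coral [ 0.4703 -0.2645  0.0963] 0.0052
coral [ 0.5352 -0.2827  0.0973] 0.0058
coral [ 0.536  -0.2745  0.1149] 0.0041
[ 0.5036459  -0.26948263  0.10578804] -15.93596360283106
```

```bash
cat >> h.py <<'E'
K=Rack((.6190,.0336),.1056)
def snap(n,tag,crop=None,f=1):
    im=viewer.get_image(n)[:,:,::-1]
    if crop: x0,y0,x1,y1=crop; im=im[y0:y1,x0:x1]
    cv2.imwrite(f"pics/{tag}.png",cv2.resize(im,None,fx=f,fy=f,interpolation=cv2.INTER_CUBIC))
E
python3 - <<'E'
from h import *
o=ori(K.psi,0,-1)
manip.move_pose(K.w((-.155,-.116,.13)),o)
effector.close(10)
manip.servo_line(K.w((-.155,-.116,.060)),vel=.08)
print(manip.current_clock(),manip.current_force().round(2),manip.current_finger_gap())
for z in (.052,.046,.040,.036):
    manip.servo_line(K.w((-.155,-.116,z)),vel=.04); print(z,K.l(manip.current_tool_pos()).round(4),manip.current_force().round(2))
snap("top","t1",(190,120,300,240),5); snap("scene","s1",(200,130,310,240),5)
print(manip.current_clock())
E
```

```text
6.1083 [ 0.27 -0.51  0.48] 0.0006453661670070489
0.052 [-0.1552 -0.116   0.0518] [0.49 0.56 0.1 ]
0.046 [-0.1552 -0.1159  0.0457] [-1.02 -1.19  0.44]
0.04 [-0.1553 -0.1159  0.0397] [-0.21  0.43 -0.65]
0.036 [-0.1552 -0.116   0.0358] [-0.05  0.27 -0.28]
7.4083
```

View pics/s1.png

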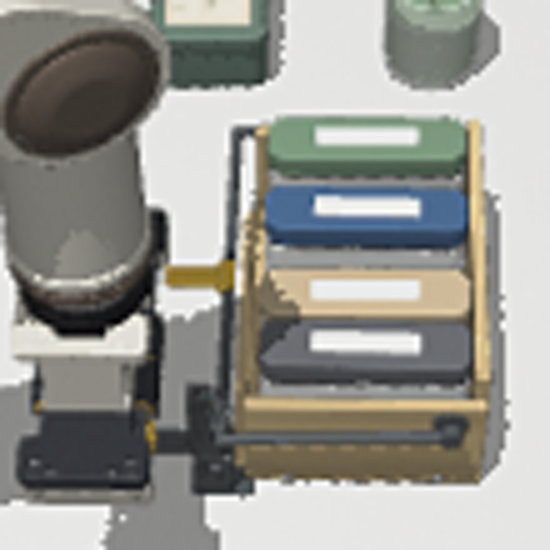

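The bar is still down at scene crop (235,270) and there is no contact force yet, so I'll check with the wrist camera.

```bash
python3 - <<'E'
from h import *
snap("wrist","w2",None,1.5)
print(manip.current_force(),manip.current_tool_pos())
E
```

```text
[0.03384347 0.0550282  0.15453433] [ 0.47714735 -0.09806413  0.03604117]
```

View pics/w2.png

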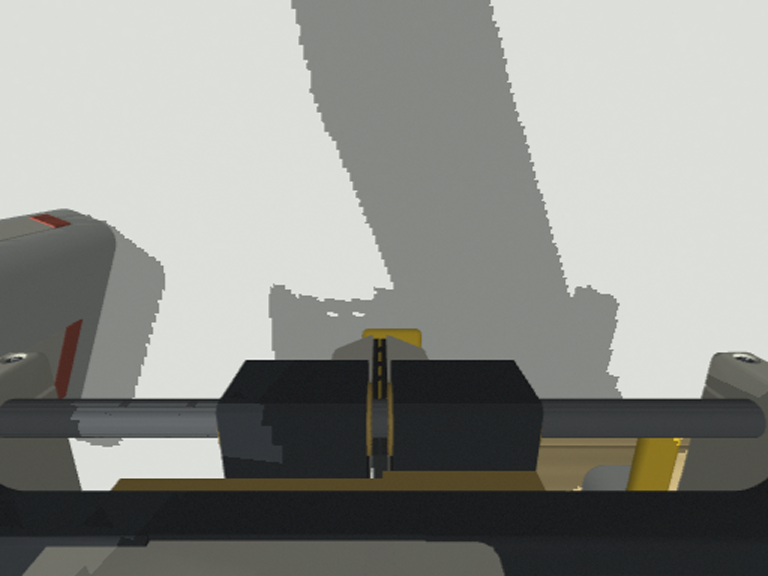

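View pics/t1.png

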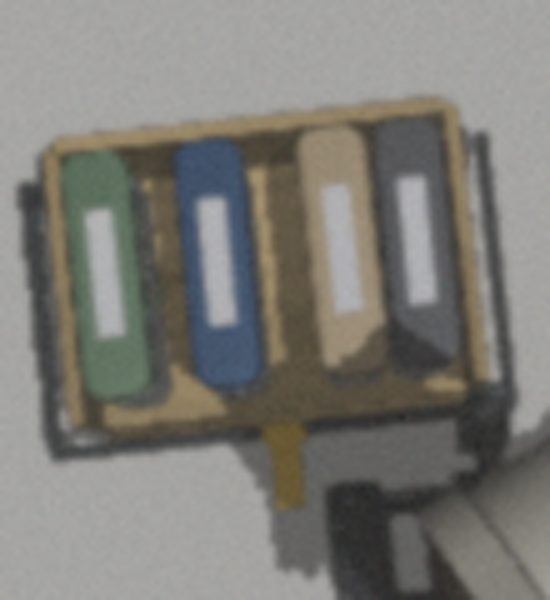

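```bash
python3 - <<'E'
from h import *
for z in (.0345,.033,.0315):
    manip.servo_line(K.w((-.155,-.116,z)),vel=.03); print(z,K.l(manip.current_tool_pos()).round(4),np.mean([manip.current_force() for _ in range(5)],0).round(2),manip.current_wrist_torque().round(2))
    
snap("scene","s2",(200,130,310,240),5)
print(manip.current_clock())
E
```

```text
0.0345 [-0.1551 -0.116   0.0344] [-0.5  -0.36 -0.19] [ 0.1  -0.17 -0.02]
0.033 [-0.1551 -0.116   0.0329] [0.11 0.43 0.07] [ 0.13 -0.16  0.02]
0.0315 [-0.1551 -0.116   0.0314] [-0.16 -0.05  0.08] [ 0.08 -0.13 -0.05]
8.2583
```

View pics/s2.png

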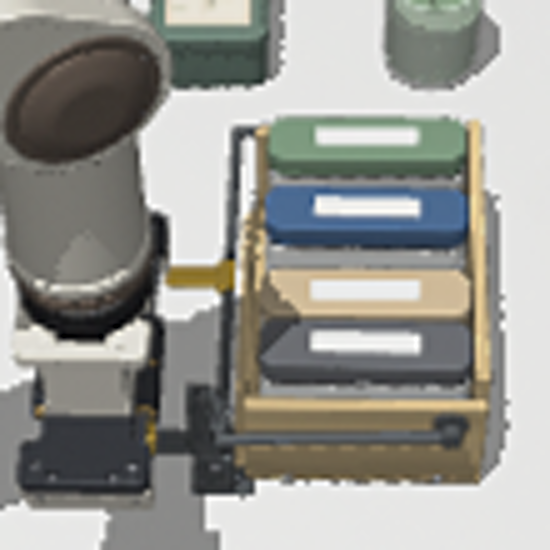

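```bash
python3 - <<'E'
from h import *
c=viewer.get_calibration("wrist"); im=viewer.get_image("wrist")[:,:,::-1]
print(c['eye'], manip.current_tool_pos())
cv2.imwrite("pics/w3.png",cv2.resize(im[200:270,200:320],None,fx=6,fy=6,interpolation=cv2.INTER_CUBIC))
for z in (.051,.04,.03): 
  for p in [(-.164,-.123),(-.164,-.097),(-.13,-.110)]: print(z,p,proj(c,K.w((*p,z))).round(1))
print('tcp',proj(c,manip.current_tool_pos()))
E
```

```text
[ 0.3969851  -0.10556557  0.21487756] [ 0.47709484 -0.09807911  0.03149182]
0.051 (-0.164, -0.123) [239.9 221.8]
0.051 (-0.164, -0.097) [281.5 221.9]
0.051 (-0.13, -0.11) [260.3 269.3]
0.04 (-0.164, -0.123) [240.7 215.2]
0.04 (-0.164, -0.097) [279.9 215.2]
0.04 (-0.13, -0.11) [259.9 260.5]
0.03 (-0.164, -0.123) [241.2 209.7]
0.03 (-0.164, -0.097) [278.6 209.7]
0.03 (-0.13, -0.11) [259.6 253.2]
tcp [251.33038129 222.50806007]
```

View pics/w3.png

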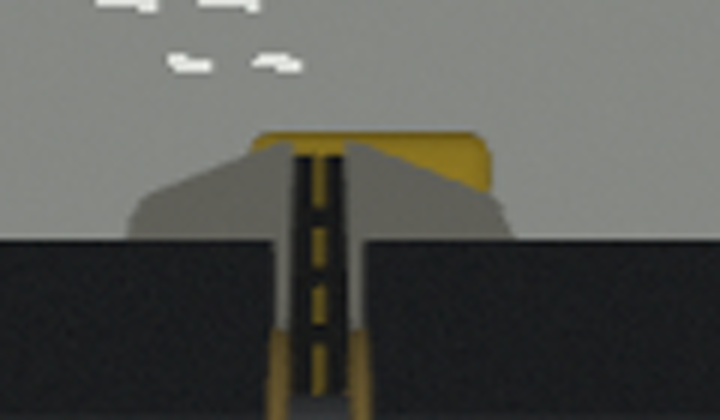

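```bash
python3 - <<'E'
from h import *
c=viewer.get_calibration("wrist")
Rc=R.from_quat(c['attitude']); print(Rc.as_matrix().round(3))
tp=manip.current_tool_pos(); print('tcp cam',Rc.inv().apply(tp-c['eye']))
Rt=R.from_quat(manip.current_tcp_rot()); print('cam in tool',Rt.inv().apply(c['eye']-tp), (Rt.inv()*Rc).as_euler('xyz',degrees=True))
cs=viewer.get_calibration("scene")
for z in(.051,.045,.035):
  for p in[(-.13,-.097),(-.13,-.123),(-.164,-.097),(-.164,-.123)]: print(z,p,((proj(cs,K.w((*p,z)))-[200,130]+.5)*5-.5).round(0))
print((proj(cs,tp)-[200,130])*5)
E
```

```text
[[-0.106  0.95   0.295]
 [ 0.994  0.101  0.031]
 [-0.     0.297 -0.955]]
tcp cam [-0.00096059  0.02238335  0.1990207 ]
cam in tool [ 0.00099876 -0.08043454 -0.18341337] [-17.26238934  -0.02246524  -0.02403326]
0.051 (-0.13, -0.097) [156. 420.]
0.051 (-0.13, -0.123) [153. 456.]
0.051 (-0.164, -0.097) [102. 420.]
0.051 (-0.164, -0.123) [ 99. 456.]
0.045 (-0.13, -0.097) [156. 425.]
0.045 (-0.13, -0.123) [154. 461.]
0.045 (-0.164, -0.097) [103. 425.]
0.045 (-0.164, -0.123) [100. 460.]
0.035 (-0.13, -0.097) [158. 434.]
0.035 (-0.13, -0.123) [155. 469.]
0.035 (-0.164, -0.097) [104. 433.]
0.035 (-0.164, -0.123) [101. 469.]
[114.53999441 459.93375802]
```

```bash
python3 - <<'E'
import cv2
im=cv2.imread("pics/s2.png")[350:520,0:300]; cv2.imwrite("pics/s2b.png",cv2.resize(im,None,fx=2.5,fy=2.5))
E
```

```text
(no output)
```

View pics/s2b.png

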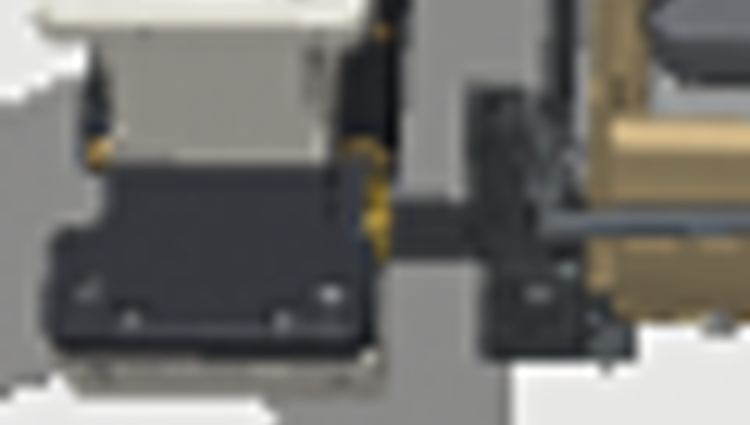

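Evidence: the pad is still at rest height (wrist row 222, scene crop rows 422–454), and the visible fingertip scale suggests the real tips end about 20 mm short of the reported TCP. I'll keep descending in small steps and watch the force.

```bash
python3 - <<'E'
from h import *
for z in (.029,.026,.023,.020,.017,.014,.012):
    manip.servo_line(K.w((-.155,-.116,z)),vel=.03); f=np.mean([manip.current_force() for _ in range(5)],0); print(z,K.l(manip.current_tool_pos()).round(4),f.round(2),manip.current_wrist_torque().round(2))
    if f[2]>2.8: break
snap("scene","s3",(200,130,310,240),5)
snap("wrist","w4",(150,190,350,290),4)
print(manip.current_clock())
E
```

```text
0.029 [-0.1552 -0.116   0.0288] [ 0.65  0.9  -0.13] [ 0.09 -0.16 -0.01]
0.026 [-0.1551 -0.116   0.0258] [ 0.25 -0.4  -0.01] [ 0.09 -0.13 -0.06]
0.023 [-0.155  -0.116   0.0229] [ 0.62 -0.41  0.83] [ 0.08 -0.17 -0.01]
0.02 [-0.155  -0.116   0.0199] [-0.4  -0.78  0.91] [ 0.07 -0.17 -0.04]
0.017 [-0.1551 -0.116   0.0168] [-0.31 -0.36  1.44] [ 0.09 -0.21  0.01]
0.014 [-0.1551 -0.116   0.0139] [-0.46 -0.22  2.4 ] [ 0.06 -0.08 -0.03]
0.012 [-0.155  -0.116   0.0119] [-0.88  0.01  2.29] [ 0.06 -0.06  0.02]
10.1583
```

View pics/s3.png

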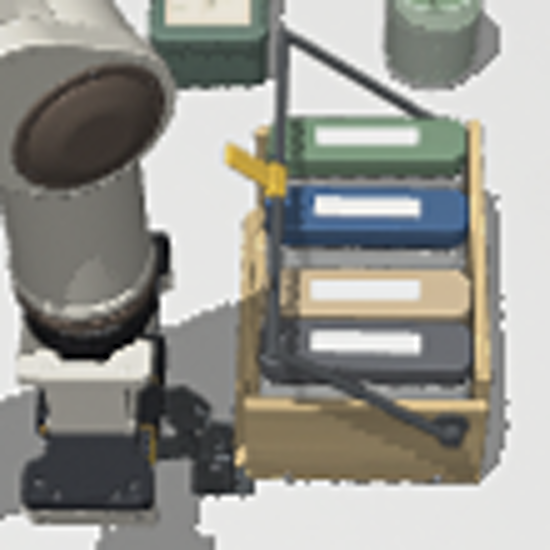

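View pics/w4.png

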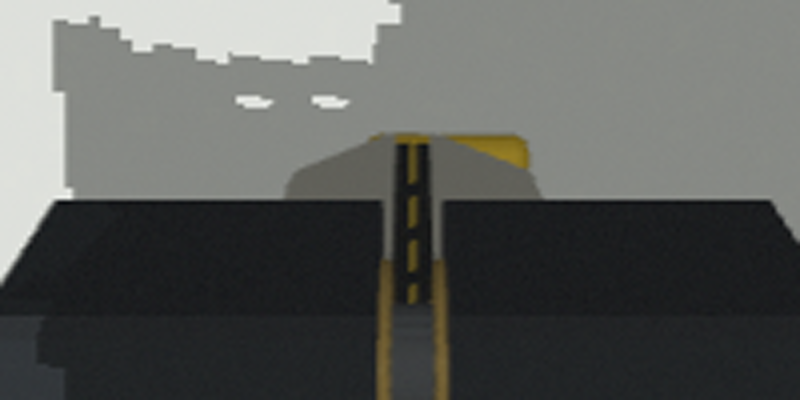

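```bash
python3 - <<'E'
from h import *
d=np.radians
manip.servo_line(K.w((-.165,-.116,.10)),vel=.2)
effector.open_jaws()
yaw=d(-16); u=np.array([np.cos(yaw),np.sin(yaw)]); g=np.array([.5036,-.2695])-.046*u
manip.move_pose([*g,.17],ori(yaw,0,-1))
c=viewer.get_calibration("wrist"); im=viewer.get_image("wrist")
np.save("w5.npy",np.array([c['vfov'],c['cx'],c['cy'],*c['eye'],*c['attitude']]))
cv2.imwrite("pics/w5.png",cv2.resize(im[:,:,::-1],None,fx=1.5,fy=1.5))
snap("scene","s4",(180,110,320,310),3)
print(manip.current_clock(),manip.current_tool_pos(),manip.current_finger_gap(),manip.current_force())
cm=c; 
for s in (-.046,-.065,.065):
    p=np.array([.5036,-.2695])+s*u; print(s,(proj(c,[*p,.106])*1.5).round(0))
for n,p in [("i0",(-.221,-.010,.15)),("i0",(-.221,-.010,.041)),("i1",(-.08,-.010,.041))]:
    print(n,manip.solve_ik(K.w(p),ori(K.psi,0,-1)))
E
```

```text
13.0333 [ 0.45927748 -0.25459753  0.16947147] 0.09175292312539976 [ 0.04818054  0.36235797 -0.30904018]
-0.046 [376. 293.]
-0.065 [376. 262.]
0.065 [376. 446.]
i0 [ 1.16949119  0.42058867 -1.43731815  2.1711787   0.51055133  0.97573941
  1.1169277 ]
i0 [ 0.88207532  0.57259239 -1.12518739  2.2551828   0.77060151  0.77802832
  0.89943977]
i1 [ 0.70844569  0.77609883 -1.05719581  1.9298637   0.83971614  0.96063914
  0.914403  ]
```

View pics/w5.png

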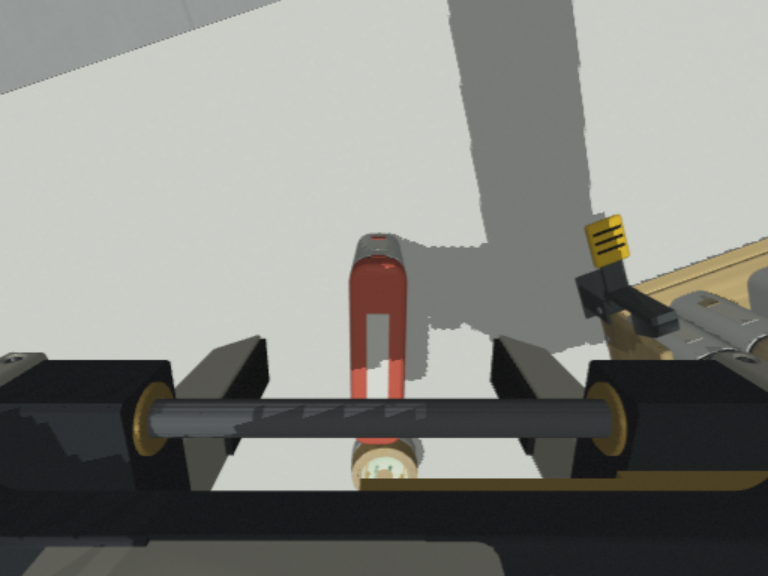

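View pics/s4.png

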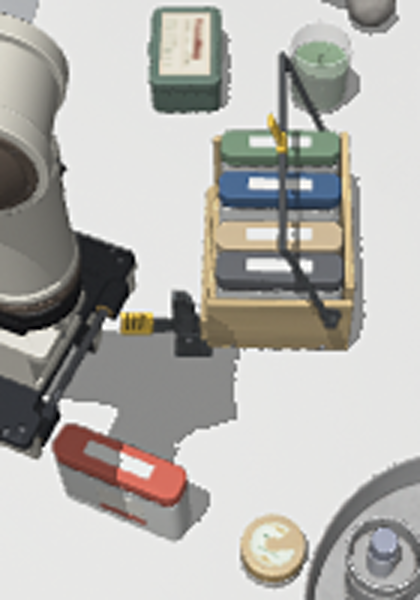

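```bash
python3 - <<'E'
from h import *
p=manip.current_tool_pos()
for z in (.08,.05,.034):
    manip.servo_line([p[0],p[1],z],vel=.1); f=manip.current_force(); print(z,f.round(2))
    if abs(f[2])>4: break
effector.close(35)
print('gap',manip.current_finger_gap(),manip.current_tool_pos(),manip.current_force().round(2))
manip.servo_line([p[0],p[1],.06],vel=.06)
print('gap',manip.current_finger_gap(),manip.current_force().round(2),manip.current_wrist_torque().round(2))
snap("scene","s5",(180,150,300,310),3.7); snap("wrist","w6",None,1.5)
print(manip.current_clock())
E
```

```text
0.08 [-0.69  0.63 -0.86]
0.05 [ 0.11 -0.13  0.26]
0.034 [ 0.46  0.26 -0.36]
gap 0.036226152175108065 [ 0.45924654 -0.25474119  0.03401509] [ 0.53 -0.13  0.83]
gap 0.0356918498641995 [ 0.02  0.03 -1.94] [ 0.01 -0.06  0.01]
16.4333
```

View pics/s5.png

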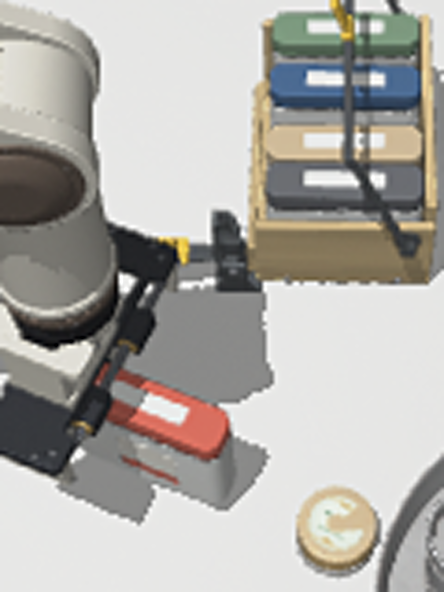

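View pics/w6.png

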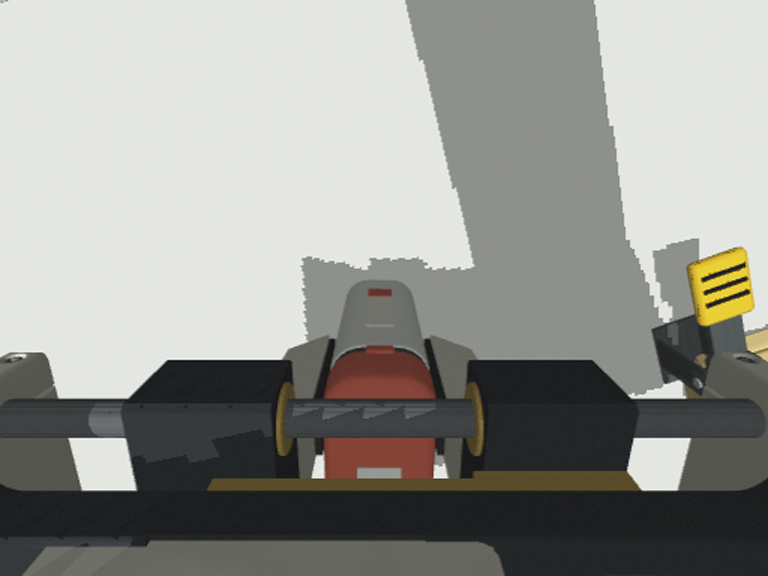

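```bash
python3 - <<'E'
from h import *
p=manip.current_tool_pos()
manip.servo_line([p[0],p[1],.19],vel=.2)
o=ori(K.psi,0,-1)
manip.move_pose(K.w((-.225,-.010,.18)),o)
manip.servo_line(K.w((-.225,-.010,.051)),vel=.15)
print('gap',manip.current_finger_gap(),K.l(manip.current_tool_pos()).round(4),manip.current_force().round(2))
snap("scene","s6",(190,130,310,250),5); snap("top","t6",(190,130,310,250),5)
np.save("tmp.npy",0)
print(manip.current_clock())
E
```

```text
gap 0.03578900074747218 [-0.2243 -0.0101  0.0514] [ 0.69 -0.07 -1.29]
19.3667
```

View pics/s6.png

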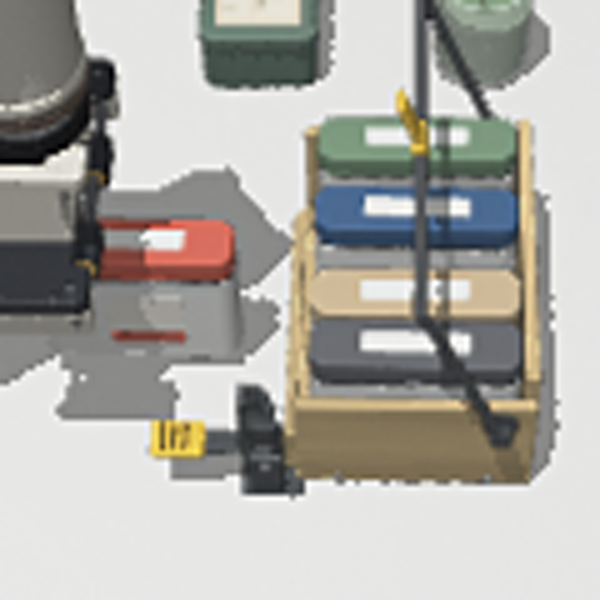

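View pics/t6.png

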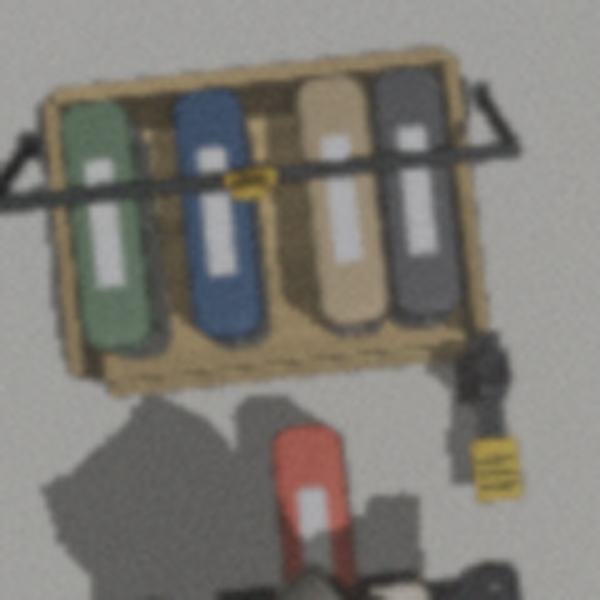

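```bash
python3 - <<'E'
from h import *
ct=viewer.get_calibration("top");cs=viewer.get_calibration("scene")
T=lambda x,y:((x+.5)/5-.5+190,(y+.5)/5-.5+130)
for n,a,b in [("labelfar",(312,487),(186,240)),("front top",(308,430),(233,242))]:
    x,e=tri([(ct,T(*a)),(cs,T(*b))]); print(n,K.l(x).round(4),e)
print(K.l(atz(ct,T(308,430),.122)), K.l(atz(ct,T(312,487),.122)))
E
```

```text
labelfar [-0.1439 -0.0106  0.1243] 0.0010849663039505205
front top [-0.1148 -0.0117  0.124 ] 0.0014422142719648942
[-0.1162364  -0.01187022  0.122     ] [-0.14497823 -0.01071835  0.122     ]
```

```bash
python3 - <<'E'
from h import *
for x in (-.150,-.135,-.12,-.11,-.10,-.09,-.081):
    manip.servo_line(K.w((x,-.0095,.0500)),vel=.08); f=manip.current_force(); print(x,K.l(manip.current_tool_pos()).round(4),K.R.inv().apply(f).round(1),manip.current_wrist_torque().round(2),round(manip.current_finger_gap(),4))
    if np.linalg.norm(f)>25: break
snap("scene","s7",(190,130,310,250),5); snap("top","t7",(190,130,310,250),5)
print(manip.current_clock())
E
```

```text
-0.15 [-0.1502 -0.0093  0.05  ] [-0.2  1.  -1.8] [ 0.3  -0.16  0.07] 0.0356
-0.135 [-0.1347 -0.0096  0.0501] [-0.6  0.3 -1.6] [ 0.14 -0.1  -0.01] 0.036
-0.12 [-0.1196 -0.0095  0.05  ] [-0.8  0.4 -1.4] [ 0.09 -0.1  -0.01] 0.036
-0.11 [-0.1097 -0.0095  0.0501] [ 0.   0.3 -0.5] [ 0.09 -0.05 -0.02] 0.0359
-0.1 [-0.0997 -0.0095  0.0501] [ 1.4  0.8 -1.2] [ 0.05 -0.07 -0.02] 0.036
-0.09 [-0.0896 -0.0095  0.0501] [-0.6 -0.8 -1.8] [ 0.02 -0.1  -0.01] 0.0356
-0.081 [-0.0806 -0.0095  0.0501] [ 0.3 -0.6 -1.3] [-0.01 -0.17 -0.06] 0.0359
22.3333
```

View pics/s7.png

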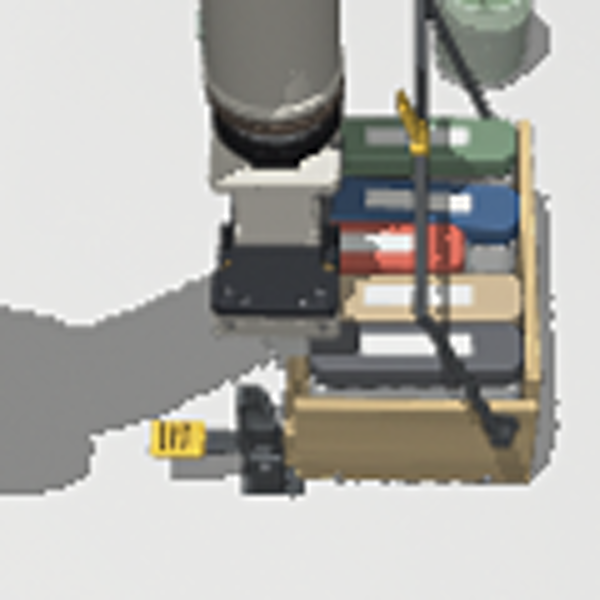

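View pics/t7.png

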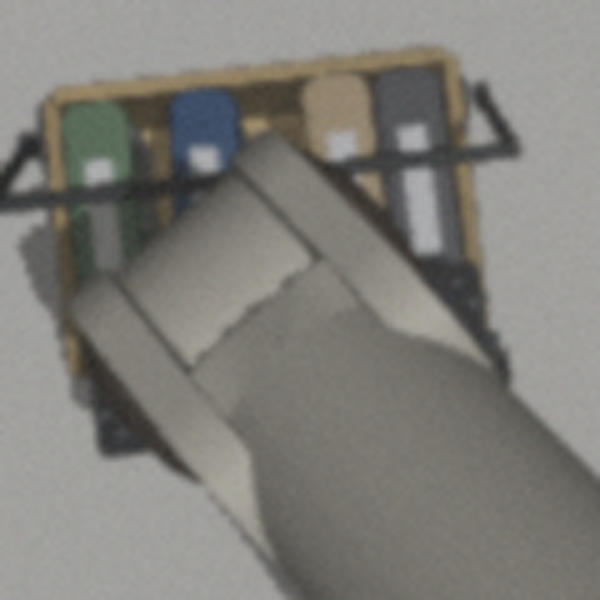

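```bash
python3 - <<'E'
from h import *
for z in (.049,.048,.047,.046,.045):
    manip.servo_line(K.w((-.081,-.0095,z)),vel=.03); f=np.mean([manip.current_force() for _ in range(5)],0); print(z,f.round(2))
    if f[2]>1.5: break
effector.open_jaws()
manip.servo_line(K.w((-.135,-.0095,.047)),vel=.15)
effector.close(10)
manip.servo_line(K.w((-.135,-.0105,.042)),vel=.1)
snap("scene","s8",(190,130,310,250),5); snap("wrist","w8",None,1.5)
print(manip.current_clock())
E
```

```text
0.049 [-0.92 -0.69 -0.48]
0.048 [ 0.12 -0.33 -1.51]
0.047 [ 0.15 -1.02 -1.14]
0.046 [ 1.02 -0.73 -0.31]
0.045 [-2.64 -1.46  9.17]
26.8917
```

View pics/s8.png

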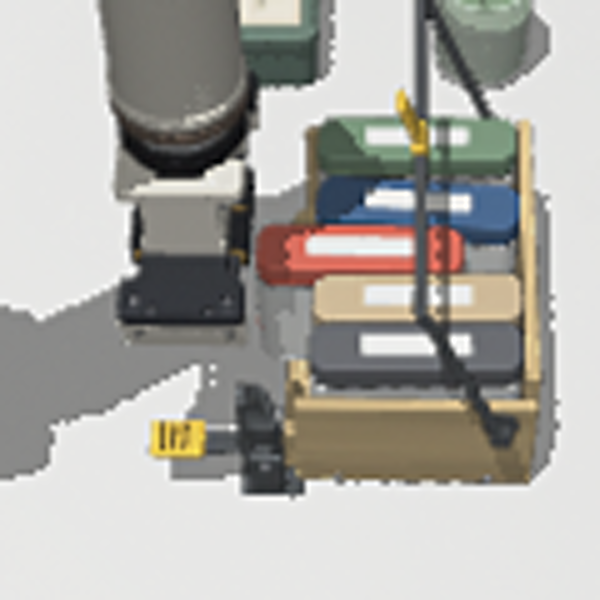

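View pics/w8.png

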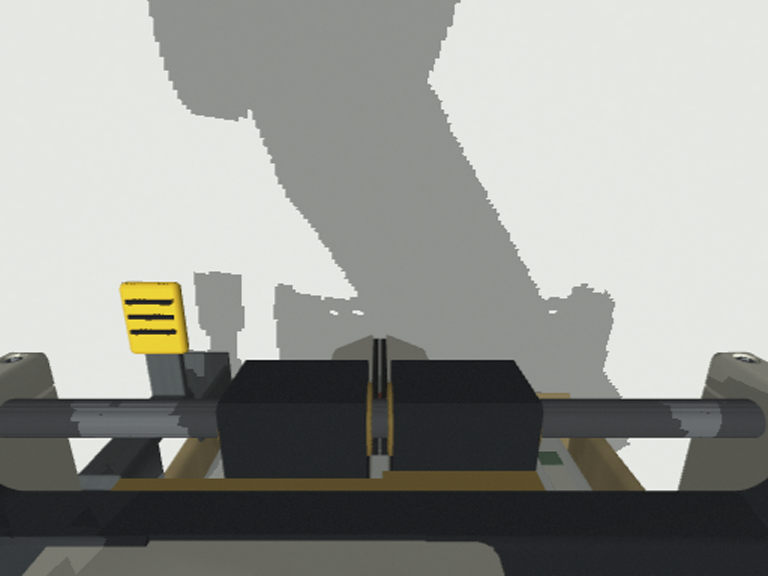

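```bash
python3 - <<'E'
from h import *
for x in (-.115,-.105,-.095,-.088,-.082,-.078,-.075,-.073,-.0715):
    manip.servo_line(K.w((x,-.0105,.042)),vel=.06); f=np.mean([manip.current_force() for _ in range(4)],0); fr=K.R.inv().apply(f); print(x,K.l(manip.current_tool_pos()).round(4),fr.round(1))
    if fr[0]<-14: break
snap("scene","s9",(190,130,310,250),5)
print(manip.current_clock())
E
```

```text
-0.115 [-0.1147 -0.0103  0.0419] [-0.5  0.6  0.3]
-0.105 [-0.1046 -0.0104  0.042 ] [ 0.4 -0.6  0.5]
-0.095 [-0.0944 -0.0104  0.0421] [ 0.1  0.  -0.1]
-0.088 [-0.0873 -0.0104  0.0421] [-0.2 -0.1 -0.3]
-0.082 [-0.0813 -0.0104  0.0421] [-0.5  0.  -0.5]
-0.078 [-0.0775 -0.0104  0.042 ] [ 0.2 -0.2  0.5]
-0.075 [-0.0747 -0.0105  0.042 ] [-0.6 -0.7 -1.2]
-0.073 [-0.0728 -0.0105  0.042 ] [-1.6 -0.4 -0.6]
-0.0715 [-0.0723 -0.0106  0.0418] [-3.9  0.6  2.3]
29.575
```

View pics/s9.png

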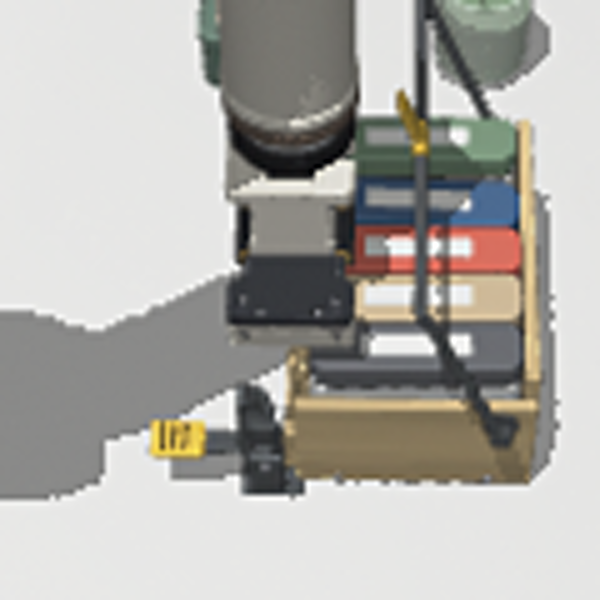

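```bash
python3 - <<'E'
from h import *
for x in (-.0705,-.0695):
    manip.servo_line(K.w((x,-.0105,.042)),vel=.03); f=np.mean([manip.current_force() for _ in range(4)],0); fr=K.R.inv().apply(f); print(x,K.l(manip.current_tool_pos()).round(4),fr.round(1))
    if fr[0]<-10: break
manip.servo_line(K.w((-.13,-.0105,.06)),vel=.15)
manip.servo_line(K.w((-.19,-.0105,.16)),vel=.25)
snap("scene","s10",(190,130,310,250),5);snap("top","t10",(190,130,310,250),5)
print(manip.current_clock())
E
```

```text
-0.0705 [-0.0724 -0.0106  0.0418] [-8.3 -0.5  5.5]
-0.0695 [-0.0724 -0.0106  0.0418] [-11.6  -0.5   8.9]
31.3583
```

View pics/s10.png

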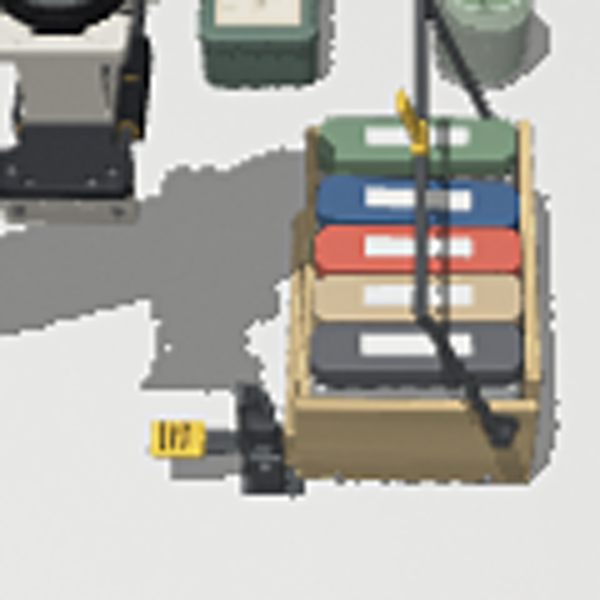

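View pics/t10.png

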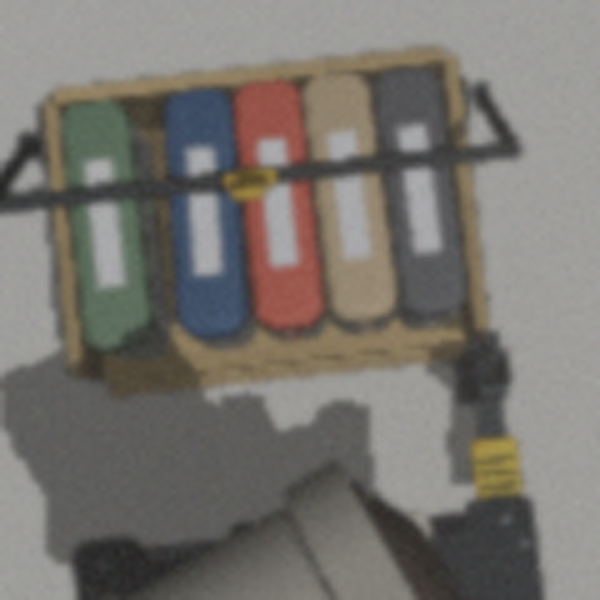

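All five packs stand upright in line, with coral home (the fingers stopped dead at 11.6 N against the back). Next I'll measure the open tongue.

```bash
python3 - <<'E'
from h import *
t=cv2.imread("pics/t10.png"); s=cv2.imread("pics/s10.png")
a=cv2.resize(t[150:220,200:300],None,fx=4,fy=4); b=cv2.resize(s[80:160,370:470],None,fx=4,fy=4)
cv2.imwrite("pics/tt.png",np.vstack([a,b]))
E
```

```text
(no output)
```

View pics/tt.png

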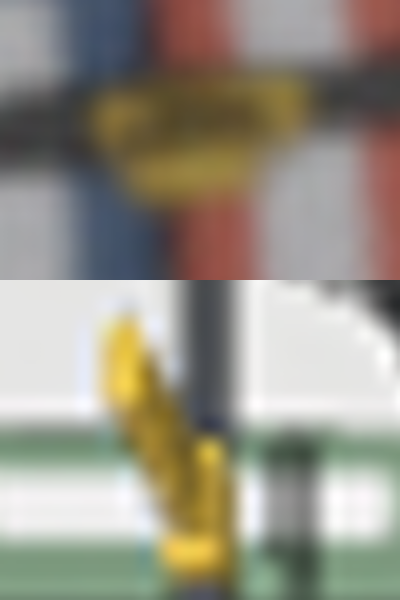

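```bash
python3 - <<'E'
from h import *
ct=viewer.get_calibration("top");cs=viewer.get_calibration("scene")
T=lambda x,y:((x+.5)/5-.5+190,(y+.5)/5-.5+130)
for n,a,b in [("tip",(248.7,194),(400.5,100)),("root",(250,178),(420,134))]:
    x,e=tri([(ct,T(*a)),(cs,T(*b))]); l=K.l(x); print(n,l.round(4),e, np.hypot(l[0]-.055,l[2]-.078),np.arctan2(l[2]-.078,.055-l[0]))
E
```

```text
tip [-0.0115 -0.001   0.2475] 0.0004937508173962468 0.18208894100192335 1.1969957376388098
root [ 0.0004 -0.0009  0.2173] 0.0004827767773344182 0.14960534798659378 1.1971356802148176
```

```bash
cat >> h.py <<'E'
def G(phi,r=.172): return np.array([.055-r*np.cos(phi),-.001,.078+r*np.sin(phi)-.043])
E
python3 - <<'E'
from h import *
o=ori(K.psi,0,-1)
effector.open_jaws()
g=G(1.20)
manip.servo_line(K.w((-.15,-.001,g[2]+.075)),vel=.3)
manip.move_pose(K.w(g+[0,0,.07]),o)
manip.servo_line(K.w(g+[0,0,.02]),vel=.12)
print(manip.current_force().round(1))
manip.servo_line(K.w(g),vel=.06)
print(manip.current_force().round(1))
effector.close(8)
print(manip.current_finger_gap(),manip.current_force().round(1),manip.current_clock())
snap("scene","s11",(190,110,310,230),5); snap("wrist","w11",None,1.5)
E
```

```text
[-0.2  0.5  0.3]
[ 0.8 -0.2  0.6]
0.016209560824912327 [-0.2 -2.3  1.2] 36.1917
```

View pics/s11.png

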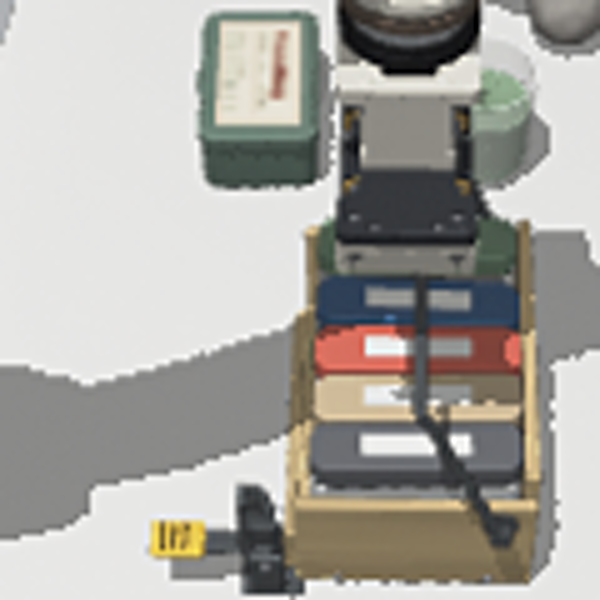

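View pics/w11.png

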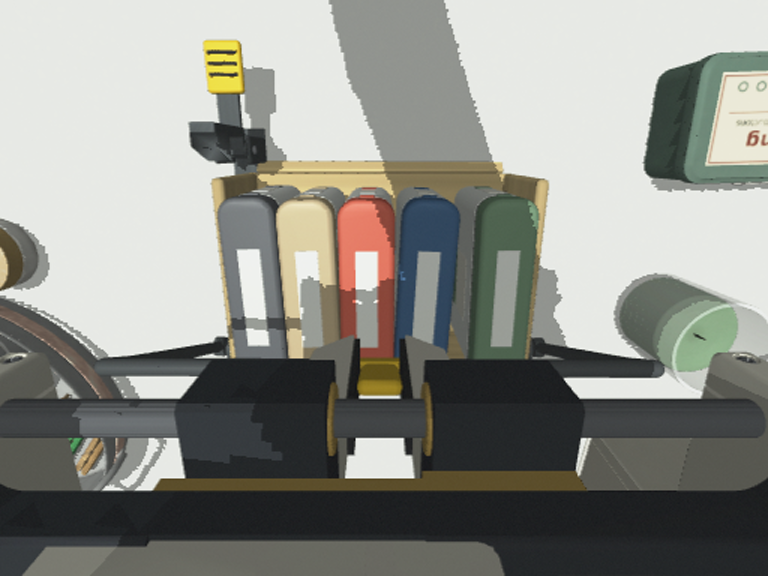

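The tongue is gripped (gap 16.2 mm) and the five packs are flush. Next I'll swing the bar down along its arc.

```bash
python3 - <<'E'
from h import *
for ph in list(np.arange(1.1,.14,-.12))+[.12,.07,.03]:
    manip.servo_line(K.w(G(ph)),vel=.09); f=K.R.inv().apply(manip.current_force()); print(round(ph,2),f.round(1),round(manip.current_finger_gap(),4))
    if np.linalg.norm(f)>20: break
print(K.l(manip.current_tool_pos()).round(4),manip.current_clock())
snap("scene","s12",(190,130,310,250),5)
E
```

```text
1.1 [-0.1 -1.7 -0.4] 0.0162
0.98 [-1.5 -4.  -1.5] 0.0157
0.86 [ 0.7 -3.8 -0.8] 0.0157
0.74 [ 0.8 -6.1 -0.2] 0.0156
0.62 [ 1.5 -4.9 -0.4] 0.0158
0.5 [ 1.  -4.9 -0. ] 0.0156
0.38 [ 0.6 -4.9  0.4] 0.0163
0.26 [ 0.4 -4.8 -0.4] 0.0156
0.14 [ 0.4 -5.6  0.9] 0.0156
0.12 [ 0.  -5.2  1.1] 0.0157
0.07 [ 2.3 -5.3  0.3] 0.0156
0.03 [ 0.8 -4.5  0.8] 0.016
[-0.1158 -0.0011  0.0406] 40.45
```

View pics/s12.png

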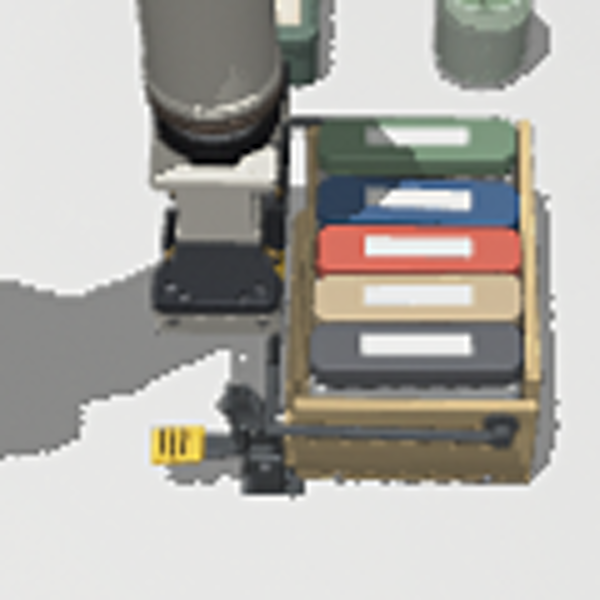

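```bash
python3 - <<'E'
from h import *
for ph in (.0,-.02,-.04,-.055,-.07,-.085,-.095):
    manip.servo_line(K.w(G(ph)),vel=.04); f=K.R.inv().apply(np.mean([manip.current_force() for _ in range(4)],0)); print(round(ph,3),f.round(1),K.l(manip.current_tool_pos()).round(4))
    if abs(f[2])>15: break
manip.sleep(.2)
snap("scene","s13",(190,130,310,250),5)
manip.servo_line(K.w(G(-.04)),vel=.04); print(K.R.inv().apply(manip.current_force()).round(1),manip.current_clock())
E
```

```text
0.0 [ 1.1 -4.8  0.2] [-0.1159 -0.0011  0.0354]
-0.02 [ 2.  -5.  -1.1] [-0.1159 -0.0011  0.0319]
-0.04 [ 1.4 -5.2 -4. ] [-0.1158 -0.0011  0.0282]
-0.055 [ 1.2 -4.6  1.3] [-0.1157 -0.0011  0.0258]
-0.07 [ 1.  -4.5  0.4] [-0.1156 -0.0011  0.0232]
-0.085 [ 1.4 -5.   1.5] [-0.1154 -0.0011  0.0206]
-0.095 [ 0.2 -5.3  1.6] [-0.1152 -0.0011  0.019 ]
[ 2.4 -5.  -0.7] 42.9083
```

View pics/s13.png

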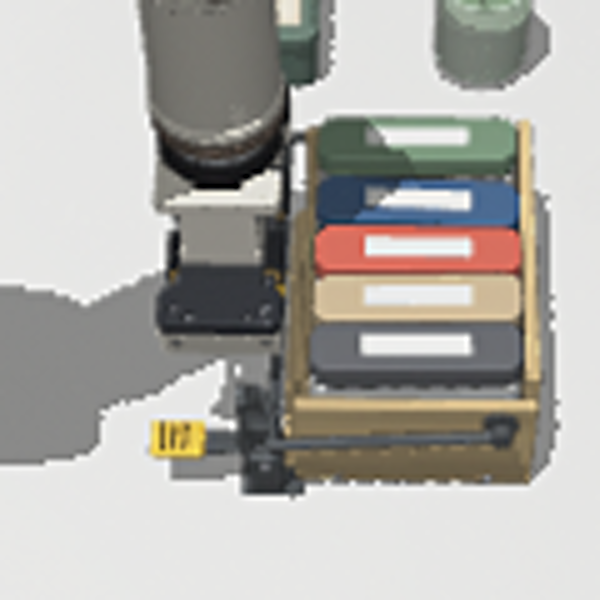

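```bash
python3 - <<'E'
from h import *
effector.open_jaws()
manip.servo_line(K.w((-.13,-.001,.14)),vel=.15)
manip.servo_line(K.w((-.20,-.001,.27)),vel=.3)
snap("scene","s14",(190,110,310,230),5); snap("top","t14",(110,110,390,260),2.8); snap("wrist","w14",None,1.5)
print(manip.current_clock(),manip.current_force().round(1))
E
```

```text
46.4 [ 0.3 -0.8 -0. ]
```

View pics/s14.png

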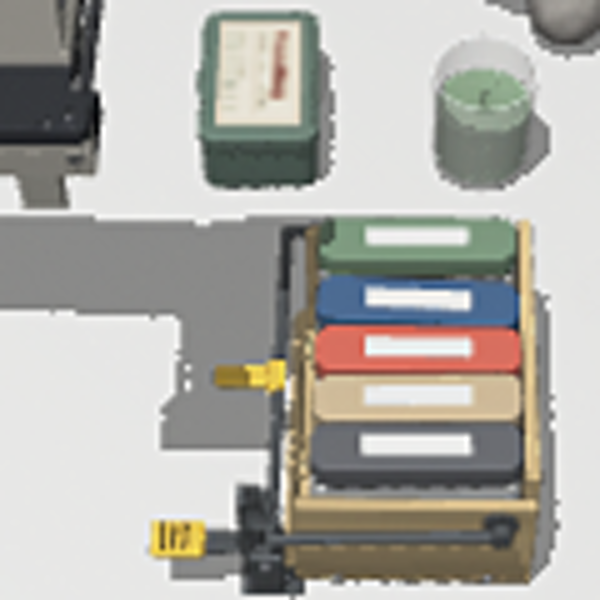

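View pics/t14.png

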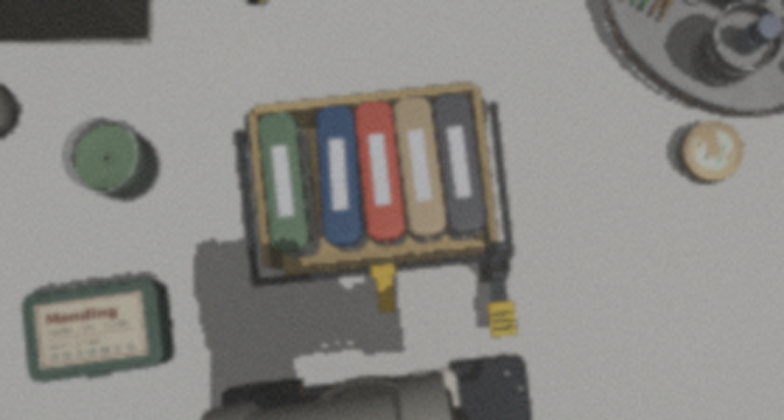

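The bar is down and stays down with the fingers clear (tongue at scene crop (245,375)). The hook is upright and the pad is back at its rest position. All five packs are upright and flush, and the tin, candle and pot have not moved.

```bash
python3 - <<'E'
from h import *
manip.hand_in(); print(manip.current_clock())
E
```

```text
the job is handed in; nothing more can be done
the job is handed in; nothing more can be done
```

The coral pack is in the rack and the keeper bar is caught again. I handed in at about 46 s of the 72 s allowed; no verdict is reported.

- **What I did:** I pressed the yellow pad until the bar sprang up, then slid the coral pack into the gap between the blue and sand packs. I pushed it with closed fingers until it stopped, then swung the bar down by its tongue until it snapped in.
- **Last checks:**
  - **Pack home:** in the final push the fingers stopped moving while the force rose to 11.6 N. In the pictures all five packs stand upright and in line.
  - **Bar caught:** the downward push peaked at about 4 N and then dropped off as the bar snapped in. The final pictures show the bar down with the fingers clear and the pad back at rest.
  - **Bystanders:** the tin, candle and wax pot look to be where they started. I judged this by eye only.
- **Disagreements:**
  - **Fingertips:** they touched about 24 mm higher than the reported TCP, so the first pad press, at the stated height, made no contact. I allowed for this offset from then on.
  - **Pack yaw:** the coral pack turned very slightly when I let go of it, and the final push squared it up.
  - **Sideways force:** there was a steady 5 N or so to the side while I held the tongue.

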